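# Roll a battery cell up the tester's loading chute and test it

### The job

With the fingertips, slowly push the big battery cell lying at the low end of the loading chute up the ramp until it drops into the cradle against the stop, keeping behind it all the way so that it never gets away and runs free, up or back down, and without lifting it. Then press the round white button on the tester console right down, let it come up again, and draw the hand clear. Nothing is to be picked up, and the other things on the mat stay where they are.

Things in the scene. Friction and masses are not known exactly. Their poses are not given: they have to be found in the camera images.
- chute: Loading chute of the cell tester: aluminium channel fixed on the 3 mm mat, 294 mm long, 66 mm wide between 4 mm thick grey rails that stand 8 mm above its floor (13 mm at the cradle). Origin: on its underside, mid-width, 150 mm from the low end; x points level uphill along the channel, y across, z up. The flat entry, floor 6 mm up, runs from x = -150 to -50 mm
- ramp_foot (a point): Where the flat entry ends and the ramp begins, on the channel's floor at mid-width (chute x = -50 mm, z = 6 mm). The ramp rises straight, 8 degrees, to ramp_top; a cell let go on it rolls down
- ramp_top (a point): Top of the ramp, on the channel's floor (chute x = 80 mm, z = 24 mm). From here a level crest runs 8 mm to the cradle, a pocket 5 mm deep and 30 mm long (chute x = 88 to 118 mm) that ends at the stop, a grey block 56 mm high and 26 mm thick
- cradle (a point): Where the big cell's centre lies when it is in the cradle and touches the stop (chute x = 101.5 mm, z = 35.5 mm, mid-width). It has 1.5 mm of play towards the crest and stays there by itself
- cell: The big battery cell (D size): black cylinder 33 mm in diameter, 59 mm long plus a 2 mm terminal nub at one end, a copper-coloured band near that end, about 140 g. It lies across the flat entry of the chute, its axis along the chute's y, and can roll. Origin: its centre; y is its axis (x and z turn as it rolls)
- console: Tester console: grey box 85 x 70 mm and 30 mm high, fixed beside the chute, carrying the test button on top. Origin: centre of its underside
- test_button (a joint): Travel of the spring button in m: 0 up, 0.006 fully down (about 5 N); springs back when released
- test_button_top (a point): Centre of the upper face of the round white button, 40 mm in diameter, on top of the console; it is pressed straight down
- c_cell_a: Bystander: smaller battery cell (C size) standing on end, 26 mm in diameter, 50 mm high. Origin: centre of its underside
- c_cell_b: Bystander: another C-size cell like it, standing, grey. Origin: centre of its underside
- jar: Bystander: small jar, 36 mm in diameter, 45 mm high. Origin: centre of its underside
- watch_case: Bystander: black ring-shaped watch case lying flat, 52 mm in diameter, 14 mm high. Origin: centre of its underside
- loupe: Bystander: black eye loupe, 34 mm in diameter, 34 mm high, beyond the stop. Origin: centre of its underside
- screwdriver: Bystander: screwdriver lying on the mat beyond the stop, 150 mm long, up to about 30 mm thick. Origin near its middle, on the mat; x along it
Mind the look-alikes: they are no part of the job. Of the things like the console, leave any that is red or yellow; of the rest the larger one is meant.

How it is judged:
On the way, in this order (a step that is already met when the one before it is completed fails the run):
1. the big cell lies in the cradle against the stop (x of cell in the frame of chute between 0.097 and 0.105 m and z of cell in the frame of chute between 0.031 and 0.0385 m and y of cell in the frame of chute between -0.008 and 0.008 m and angle between the y axis of cell and the y axis of chute, either way round below 0.12 rad), for 0.3 s.
2. the test button is pressed right down (value of joint test_button above 0.0045 m), for 0.05 s.
At the end, for the whole second after the job is handed in: The big cell rests in the cradle against the stop (its centre within about 4 mm of the seated place along the chute and 8 mm across it, square to within 7 degrees, at rest), and the button, having been pressed at least 4.5 mm, is up again (all of step 1 and linear speed of cell below 0.02 m/s and value of joint test_button below 0.0015 m); the robot touches nothing.
It fails at once if the cell runs free on the ramp (rolls back or is batted: faster than 0.15 m/s with no finger on it) (x of cell in the frame of chute between -0.045 and 0.078 m and contact force between each of the fingers, the arm and cell below 0.01 N and linear speed of cell above 0.15 m/s).
It fails at once if the cell is lifted off the chute's floor (z of cell in the frame of chute above 0.056 m or (x of cell in the frame of chute below 0.015 m and z of cell in the frame of chute above 0.047 m) or (x of cell in the frame of chute below -0.05 m and z of cell in the frame of chute above 0.036 m)).
It fails at once if the cell leaves the chute (x of cell in the frame of chute below -0.152 m or y of cell in the frame of chute above 0.02 m or y of cell in the frame of chute below -0.02 m).
It fails at once if the button is pressed before the cell is in the cradle (value of joint test_button above 0.003 m and not (x of cell in the frame of chute between 0.097 and 0.105 m and z of cell in the frame of chute between 0.031 and 0.0385 m and y of cell in the frame of chute between -0.008 and 0.008 m and angle between the y axis of cell and the y axis of chute, either way round below 0.12 rad)).
It fails at once if a bystander is moved more than 25 mm or tipped (distance of any of c_cell_a, c_cell_b, jar, watch_case, loupe, screwdriver from where it was at the start of the episode above 0.025 m or angle between any of c_cell_a, c_cell_b, jar, watch_case, loupe's own z axis and vertical above 0.4 rad).
It also fails if it takes over 45 s, if anything falls off the work surface, if the arm or the gripper's body presses on something with over 40 N, if the wrist force passes 120 N, or if a joint passes its speed limit or range.

### The arm

A 7-joint arm with a two-finger parallel gripper is mounted at the origin on the work surface. World frame = base frame: x ahead of the robot, y to its left, z up, the work surface at z = 0. Lengths are in m, angles in rad, forces in N, time in s.
With the tool pointing down it reaches from about 0.4 to 0.85 m from the base axis. Payload 4.5 kg.
Tool frame: the origin (TCP) lies at the very end of the fingers, on their centre line; the grasp point (between the pads) lies 19 mm behind it; x points along the fingers, y is the direction in which the jaws open and shut, and the axes are right-handed (so a half turn about x gives the same grasp; the last joint's range is limited). The gripper opens to 88 mm and grips with 3 to 60 N. Pads are 18 mm wide; open, the fingers measure 123 mm over their backs; the gripper's body (75 mm by 187 mm) begins 45 mm behind the grasp point.
Start: joints at [-1.12, 0.689, -0.195, 1.565, 0.157, 0.902, -0.215], TCP at [0.253, 0.572, 0.239] pointing down, gripper open.
Joint ranges: [-3.01, 3.01], [-0.46, 2.08], [-1.47, 1.51], [0.13, 2.56], [-1, 4.14], [0.04, 2.09], [-2.66, 2.66]. Speed limits (rad/s): [2.57, 2.57, 3.14, 3.14, 3.14, 3.14, 3.14].

### API

Orientations are given as a rotation vector (axis times angle).
In Python, from workcell import manip gives the robot as it stands. The module is installed in compiled form; this text tells all that it offers.
- The arm moves only by the tool step_arm, never from a script. Its argument "steps" is a list of rows, each a list of 5 numbers: the opening in per cent of the stroke, from 0 (shut) to 100 (fully open), then the shift along the tool's x, y, z in m, then the turn about the tool's x in rad. A call has exactly 10 rows; each row shifts and turns the pose as measured when the row begins, along the tool's axes as they then stand; what a row does not reach is not made up. A row lasts 1/10 s, in which the tool goes at most 50 mm and 8.59 degrees, less where a joint would pass 70% of its speed; a pose out of reach is approached as far as the arm can. A call with a gripper value outside its range is refused whole. The fingers move at their own pace and stop on an object; the grip force is fixed at half the most. Time passes only in rows, so rows that do not move let the fingers close, or fill a call up. It gives the time, the measured TCP pose, the force and the opening at its end, in the units of the state.
- manip.state(): the state, without advancing time (a new reading comes with each control period).
- manip.get_image(name): name is "side" or "top"; returns (picture, depth): 420x560x3 uint8, red, green, blue; 420x560 float32, m along the optical axis (not along the pixel's ray), 0 where there is no reading.
- manip.calibration(name): a dict with "K" (3x3 intrinsics, pixels), "R" (3x3) and "t" (3): a world point X has camera coordinates R X + t. Camera axes: x right, y down, z forward; pixel columns grow to the right and rows downward; lengths in m; the calibration is good to about 2 mm. A picture is of the moment at which its call begins. calibration takes no time and is no camera call.
- manip.hand_in(): hands the job in, once; it reports no verdict.
The state is a dict: "clock": time; "joints": joint angles; "qd": joint speeds; "effort": joint torques, N m; "position": TCP position; "ee_rot": TCP orientation; "contact_force": force on the tool from outside, world axes, zero at the start; "moment": the same for the moment, N m; "opening": finger opening in m.
Only numpy, scipy, OpenCV 4.12 (cv2) and the standard library are available. Lean on these libraries where they do the work, as an engineer would, in place of code of your own. Each camera call takes 0.05 s, during which the arm holds its last target.

## Working session

There is one attempt and no reset: what is moved stays moved. The work goes in short steps, Python scripts to look and compute and a tool call to move; the robot and the scene stay as the last step left them, time stands still between calls to the robot, and variables do not carry over. Pictures are saved under pics/ and viewed, and the job is handed in when it is done.

Besides the shell and the picture viewer there is one more tool, called by a JSON object that holds its "api" and its "payload". step_arm: Moves the arm, as the interface text tells. Its arguments: {"type":"object","properties":{"steps":{"type":"array","items":{"type":"array","items":{"type":"number"}}}},"required":["steps"]}

```bash
mkdir -p pics; python3 - <<'E'
from workcell import manip
import cv2,numpy as np
print(manip.state())
for n in("top","side"):
    im,d=manip.get_image(n); c=manip.calibration(n)
    np.savez(f"pics/{n}0.npz",im=im,d=d,**c)
    cv2.imwrite(f"pics/{n}0.png",im[:,:,::-1]); print(n,c)
E
```

```text
{'clock': 0.0, 'joints': array([-1.12019594,  0.6900126 , -0.19452172,  1.56635387,  0.15730757,
        0.90249755, -0.2151109 ]), 'qd': array([ 1.98072743e-04, -1.25253116e-03,  1.36515615e-03, -6.08460301e-04,
        1.60753888e-03,  9.68085392e-04, -6.67940401e-05]), 'effort': array([-1.94920653e-04, -5.27583504e+01, -1.26706883e+00, -1.53426576e+01,
       -5.26566594e-02,  6.68135559e-03,  1.78532068e-04]), 'position': array([0.25280662, 0.57088636, 0.23788976]), 'ee_rot': array([ 0.32539966,  1.54622647, -0.32833964]), 'contact_force': array([ 0.80173058, -0.01533968, -0.09939867]), 'moment': array([-0.01333203,  0.01310682, -0.05873214]), 'opening': 0.08813743541551858}
top {'K': array([[491.51671435,   0.        , 280.03506592],
       [  0.        , 491.51671435, 214.20245632],
       [  0.        ,   0.        ,   1.        ]]), 'R': array([[-0.08222927, -0.99659569, -0.00594759],
       [-0.96446452,  0.08107884, -0.25146455],
       [ 0.25109071, -0.01494151, -0.96784824]]), 't': array([0.12319294, 0.5830367 , 0.75848849])}
side {'K': array([[442.06570957,   0.        , 278.9955209 ],
       [  0.        , 442.06570957, 208.8645834 ],
       [  0.        ,   0.        ,   1.        ]]), 'R': array([[-0.98570514, -0.16793855, -0.01349132],
       [-0.07936542,  0.53347905, -0.84208149],
       [ 0.14861528, -0.82897331, -0.53918155]]), 't': array([0.58446836, 0.08154505, 0.89201903])}
```

View pics/top0.png

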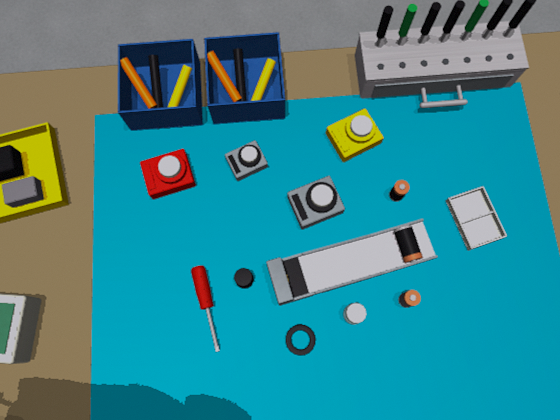

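View pics/side0.png

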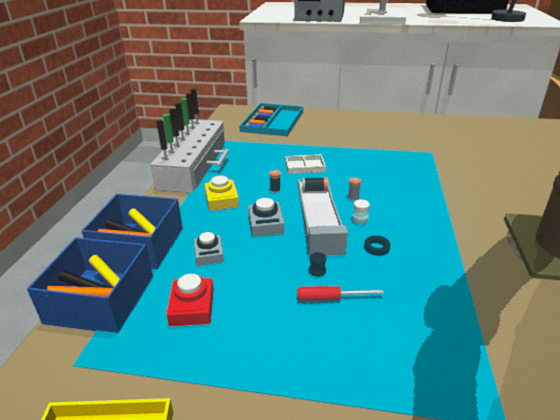

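The top view shows four console-like things: red (168,172), small grey (246,158), yellow (355,135) and larger grey (316,200). The last fits, since it is neither red nor yellow and is the larger grey one. The chute runs from its low end near (430,240), with the cell at (408,245), to the stop near (282,282).

```bash
cat > h.py <<'E'
import numpy as np,cv2
def load(n):
    z=np.load(f"pics/{n}.npz"); return z['im'],z['d'],z['K'],z['R'],z['t']
def cloud(d,K,R,t):
    v,u=np.mgrid[:d.shape[0],:d.shape[1]]
    c=np.stack([(u-K[0,2])/K[0,0]*d,(v-K[1,2])/K[1,1]*d,d],-1)
    return (c-t)@R
def px(X,K,R,t):
    c=R@np.asarray(X)+t; q=K@c; return q[:2]/q[2]
E
python3 - <<'E'
from h import *
from scipy.spatial.transform import Rotation as Ro
print(Ro.from_rotvec([0.32539966,1.54622647,-0.32833964]).as_matrix().round(3))
im,d,K,R,t=load('top0'); P=cloud(d,K,R,t)
cv2.imwrite('pics/crop1.png',cv2.resize(im[150:370,220:450,::-1],None,fx=3.3,fy=2.7*1.0,interpolation=cv2.INTER_CUBIC)) 
for n,(u,v) in dict(mat=(340,330),conbig=(322,196),consm=(249,155),floor_entry=(425,240),ramp1=(380,252),ramp2=(330,265),stop=(280,284),cell=(408,240),lo=(244,277),jar=(355,311),ca=(411,297),cb=(401,185)).items(): print(n,P[v,u].round(4))
m=(P[...,2]>0.045)&(P[...,2]<.08); m[:, :262]=0;m[:,310:]=0;m[:250]=0;m[310:]=0
q=P[m]; print('stop',len(q),q.min(0),q.max(0)); r=cv2.minAreaRect((q[:,:2]*1000).astype(np.float32)); print(r)
h=(P[...,2]*1000); 
for v,u0,u1 in((240,400,440),): print(h[v,u0:u1].round(0))
E
```

```text
[[-0.001  0.405  0.914]
 [-0.002  0.914 -0.405]
 [-1.    -0.002  0.   ]]
mat [ 0.3938 -0.0134  0.0042]
conbig [ 0.6228 -0.0018  0.056 ]
consm [0.7154 0.121  0.0426]
floor_entry [ 0.5383 -0.1834  0.0097]
ramp1 [ 0.5225 -0.0985  0.0147]
ramp2 [ 0.5053 -0.0061  0.0246]
stop [0.4753 0.0841 0.061 ]
cell [ 0.5349 -0.1438  0.0426]
lo [0.495  0.1447 0.0376]
jar [ 0.4217 -0.0365  0.0494]
ca [ 0.4365 -0.1311  0.0552]
cb [ 0.6308 -0.142   0.0574]
stop 702 [0.4443781  0.06438176 0.04821483] [0.51937408 0.10314535 0.06441548]
((482.467529296875, 83.44798278808594), (74.04354095458984, 27.143335342407227), 12.018187522888184)
[34. 37. 40. 39. 41. 41. 45. 41. 43. 45. 43. 42. 42. 44. 42. 40. 39. 13.
 10. 12. 10. 10. 11. 11.  7. 10. 10. 10. 11. 12.  7.  5.  4.  4.  3.  5.
  3.  8.  6.  2.]
```

View pics/crop1.png

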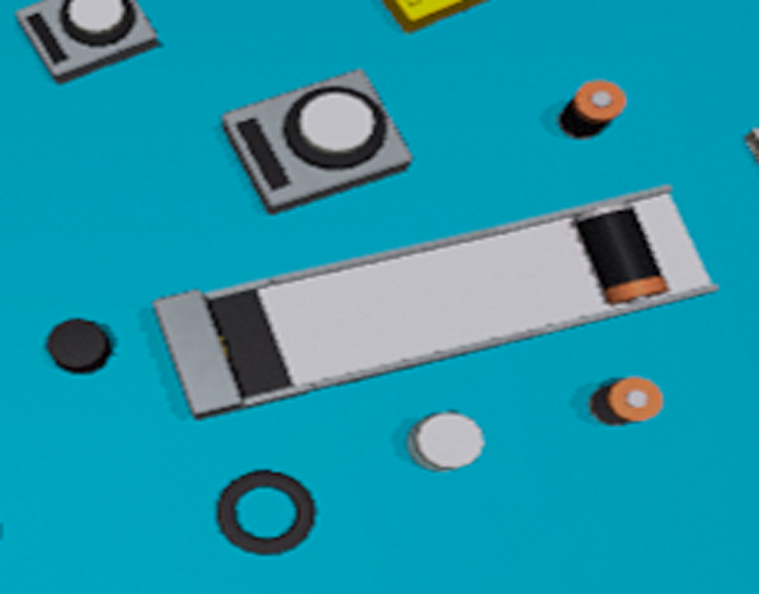

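```bash
cat > fit.py <<'E'
from h import *
from scipy.optimize import least_squares,minimize
im,d,K,R,t=load('top0'); P=cloud(d,K,R,t)
m=np.zeros(d.shape,bool); m[205:315,255:450]=1; m&=d>0
# exclude the console / jar
q=P[m]; q=q[(q[:,2]>-.01)]
def H(x,y):
    h=np.zeros_like(x)
    ins=(x>-.150)&(x<.144)&(abs(y)<.037)
    f=np.interp(x,[-.15,-.05,.08,.088,.0881,.118,.1181,.144],[.006,.006,.024,.024,.019,.019,.056,.056])
    rail=(abs(y)>.033)
    f=np.where(rail&(x<.118),f+np.where(x>.085,.013,.008),f)
    return np.where(ins,f,0)
def res(p):
    x0,y0,th,z0=p; c,s=np.cos(th),np.sin(th)
    dx,dy=q[:,0]-x0,q[:,1]-y0
    x=dx*c+dy*s; y=-dx*s+dy*c
    keep=(x>-.17)&(x<.17)&(abs(y)<.045)&~((x<-.085)&(x>-.128)&(abs(y)<.034))
    r=np.clip(abs(q[:,2]-z0-H(x,y)),0,.012)
    return r[keep].mean()+0*x[0], keep.sum()
th=np.deg2rad(102)
p0=np.array([.4825-.131*np.cos(th),.0834-.131*np.sin(th),th,.003])
best=min((minimize(lambda p:res(p)[0],p0+np.array([a,b,c_,0]),method='Nelder-Mead',options=dict(initial_simplex=None,maxiter=600)) for a in(-.004,.004) for b in(-.004,.004) for c_ in(-.02,0.02)),key=lambda r:r.fun)
p=best.x; print(p,np.rad2deg(p[2]),best.fun)
np.save('chute.npy',p)
def w(x,y,z): c,s=np.cos(p[2]),np.sin(p[2]); return np.array([p[0]+c*x-s*y,p[1]+s*x+c*y,p[3]+z])
img=im[:,:,::-1].copy()
img=cv2.resize(img,None,fx=3,fy=3,interpolation=cv2.INTER_CUBIC)
def line(a,b,col):
    A=(px(w(*a),K,R,t)+.5)*3;B=(px(w(*b),K,R,t)+.5)*3; cv2.line(img,tuple(int(v) for v in A),tuple(int(v) for v in B),col,1)
for y in(-.037,.037): line((-.15,y,.014),(-.05,y,.014),(0,0,255)); line((-.05,y,.014),(.08,y,.032),(0,0,255)); line((.118,y,.056),(.144,y,.056),(0,0,255))
for x in (.118,.144): line((x,-.037,.056),(x,.037,.056),(0,0,255))
line((-.15,-.033,.006),(-.15,.033,.006),(0,0,255)); line((.088,-.033,.024),(.088,.033,.024),(0,255,0))
cv2.imwrite('pics/fit.png',img[580:960,750:1350])
# cell
c,s=np.cos(p[2]),np.sin(p[2]); D=P-np.array([p[0],p[1],p[3]])
X=D[...,0]*c+D[...,1]*s; Y=-D[...,0]*s+D[...,1]*c; Z=D[...,2]
k=(X<-.06)&(X>-.15)&(abs(Y)<.05)&(Z>.022)&(d>0)
print('cell x',np.percentile(X[k],[1,50,99]),'y',np.percentile(Y[k],[1,99]),'zmax',np.percentile(Z[k],97), 'top x',np.median(X[k&(Z>.036)]))
# button
rgb=im.astype(int); wm=(rgb.min(-1)>180)&(P[...,2]>.045)&(P[...,2]<.07); wm[:170]=0;wm[220:]=0;wm[:,:295]=0;wm[:,350:]=0
v,u=np.nonzero(wm); print('button px',u.mean(),v.mean(),len(u)); b=np.median(P[wm],0); print('button',b, 'ext',np.ptp(P[wm],axis=0),'mid',(P[wm].max(0)+P[wm].min(0))/2)
e=P[wm]-[p[0],p[1],p[3]];print('button in chute',(e[:,0]*c+e[:,1]*s).mean(),(-e[:,0]*s+e[:,1]*c).mean(),e[:,2].mean())
for x,y,z in((-.15,0,.006),(.1015,0,.0355),(-.05,0,.006)): print((x,y,z),w(x,y,z))
E
python3 fit.py
```

```text
[ 0.50977748 -0.04414919  1.78129839  0.00442442] 102.06087981019351 0.0014493571214941896
cell x [-0.11936624 -0.10075889 -0.08817583] y [-0.02828778  0.03122423] zmax 0.040656233160419386 top x -0.10430312583199354
button px 321.62776025236593 194.61514195583595 317
button [ 0.62526767 -0.00142344  0.05638364] ext [0.03583136 0.03401459 0.00817022] mid [ 0.62576938 -0.00132416  0.05629784]
button in chute 0.01763756140093396 -0.12191833983371728 0.05187700604625435
(-0.15, 0, 0.006) [ 0.54112011 -0.19083811  0.01042442]
(0.1015, 0, 0.0355) [0.48856896 0.05511031 0.03992442]
(-0.05, 0, 0.006) [ 0.52022502 -0.09304549  0.01042442]
```

View pics/fit.png

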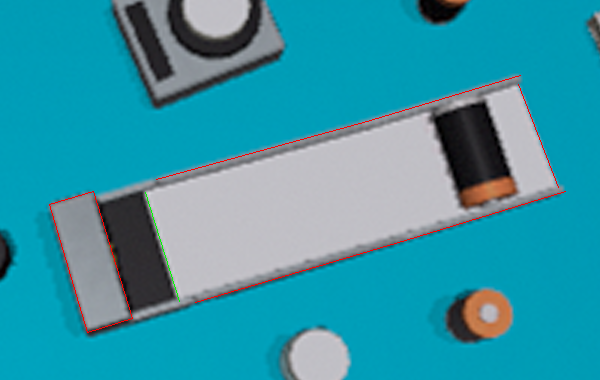

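The fit overlays the chute rails, crest and stop well. The cell centre is at chute x ≈ -0.103, and the button top is at about (0.6255, -0.001, 0.055). I'll turn the jaws across the chute first and set the opening to about 26 mm.

{"api": "step_arm", "payload": {"steps": [[30,0,0,0,0.1],[30,0,0,0,0.1],[30,0,0,0,0.1],[30,0,0,0,0.1],[30,0,0,0,0.1],[30,0,0,0,0.1],[30,0,0,0,0.1],[30,0,0,0,0.1],[30,0,0,0,0.1],[30,0,0,0,0.05]]}}

```text
clock: 1.1
position: [0.2511, 0.5672, 0.2328]
ee_rot: [1.075, 1.279, -1.097]
contact_force: [0.3, -0.6, 0.4]
opening: 0.0266
```

```bash
cat > st.py <<'E'
from workcell import manip
import numpy as np
from scipy.spatial.transform import Rotation as Ro
p=np.load('chute.npy'); s=manip.state(); c,sn=np.cos(p[2]),np.sin(p[2])
M=Ro.from_rotvec(s['ee_rot']).as_matrix(); pos=s['position']
dx,dy=pos[0]-p[0],pos[1]-p[1]
print('t',s['clock'],'pos',pos.round(4),'open',round(s['opening'],4),'F',s['contact_force'].round(2),'j',s['joints'].round(2))
print('chute xyz',np.round([dx*c+dy*sn,-dx*sn+dy*c,pos[2]-.003],4),'ydeg',np.rad2deg(np.arctan2(M[1,1],M[0,1])).round(2),'want',np.rad2deg(p[2])-90,'xaxis',M[:,0].round(3))
def to(x,y,z):
    w=np.array([p[0]+c*x-sn*y,p[1]+sn*x+c*y,z+.003]); return (M.T@(w-pos)).round(4)
print('tool shift to pre',to(-.142,0,.1),'press',to(.0176,-.1219,.12))
E
python3 st.py
```

```text
t 1.1 pos [0.2511 0.5672 0.2328] open 0.0266 F [ 0.29 -0.57  0.39] j [-1.28  0.69  0.09  1.58 -0.08  0.88 -0.99]
chute xyz [0.6519 0.1252 0.2298] ydeg 9.46 want 12.060879810193512 xaxis [-0.006 -0.012 -1.   ]
tool shift to pre [0.1374 0.1621 0.7859] press [0.1147 0.2765 0.6212]
```

{"api": "step_arm", "payload": {"steps": [[30,0,0.008,0.04,-0.045],[30,0,0.008,0.04,0],[30,0,0.008,0.04,0],[30,0,0.008,0.04,0],[30,0,0.008,0.04,0],[30,0,0.008,0.04,0],[30,0,0.008,0.04,0],[30,0,0.008,0.04,0],[30,0,0.008,0.04,0],[30,0,0.008,0.04,0]]}}

```text
clock: 2.1
position: [0.4125, 0.1855, 0.232]
ee_rot: [1.028, 1.309, -1.054]
contact_force: [0.5, 0.1, -0.4]
opening: 0.0263
```

```bash
python3 st.py
```

```text
t 2.1 pos [0.4125 0.1855 0.232 ] open 0.0263 F [ 0.54  0.07 -0.36] j [-0.54  0.49  0.01  2.07 -0.    0.6  -0.3 ]
chute xyz [0.2449 0.0471 0.229 ] ydeg 12.99 want 12.060879810193512 xaxis [-0.01  -0.012 -1.   ]
tool shift to pre [0.132  0.0425 0.3864] press [0.109  0.1667 0.229 ]
```

{"api": "step_arm", "payload": {"steps": [[30,0.01,0.004,0.04,0.008],[30,0.01,0.004,0.04,0.008],[30,0.01,0.004,0.04,0],[30,0.01,0.004,0.04,0],[30,0.01,0.004,0.04,0],[30,0.01,0.004,0.04,0],[30,0.01,0.004,0.04,0],[30,0.01,0.004,0.04,0],[30,0.01,0.004,0.04,0],[30,0.01,0.004,0.025,0]]}}

```text
clock: 3.1
position: [0.536, -0.2012, 0.1303]
ee_rot: [1.044, 1.301, -1.066]
contact_force: [0.4, 0.2, 0.6]
opening: 0.0266
```

```bash
python3 st.py
```

```text
t 3.1 pos [ 0.536  -0.2012  0.1303] open 0.0266 F [0.37 0.16 0.58] j [ 0.31  0.77 -0.07  1.82  0.11  0.56  0.38]
chute xyz [-0.1591  0.0072  0.1273] ydeg 11.9 want 12.060879810193512 xaxis [-0.009 -0.01  -1.   ]
tool shift to pre [ 0.0271  0.0075 -0.0173] press [ 0.0045  0.1287 -0.1771]
```

{"api": "step_arm", "payload": {"steps": [[30,0.01,0.004,-0.005,0],[30,0.015,0.003,-0.004,0],[30,0.015,0,-0.003,0],[30,0.015,0,0,0],[30,0.015,0,0,0],[30,0,0,0,0],[30,0,0,0,0],[30,0,0,0,0],[30,0,0,0,0],[30,0,0,0,0]]}}

```text
clock: 4.1
position: [0.5394, -0.1879, 0.0558]
ee_rot: [1.047, 1.302, -1.069]
contact_force: [0.2, 0.4, -0.7]
opening: 0.0264
```

```bash
python3 st.py; python3 - <<'E'
from workcell import manip
import cv2
for n in("top","side"):
    im,d=manip.get_image(n); cv2.imwrite(f"pics/{n}1.png",im[:,:,::-1])
    r=im[130:290,330:470] if n=="top" else im[120:260,230:390]
    cv2.imwrite(f"pics/{n}1c.png",cv2.resize(r[:,:,::-1],None,fx=3.5,fy=3.5,interpolation=cv2.INTER_CUBIC))
E
```

```text
t 4.1 pos [ 0.5394 -0.1879  0.0558] open 0.0264 F [ 0.24  0.4  -0.73] j [ 0.27  0.89 -0.05  1.85  0.12  0.41  0.34]
chute xyz [-0.1468  0.0011  0.0528] ydeg 11.7 want 12.060879810193512 xaxis [-0.011 -0.008 -1.   ]
tool shift to pre [-0.0473  0.0004 -0.0045] press [-0.0697  0.1211 -0.1647]
```

View pics/side1c.png

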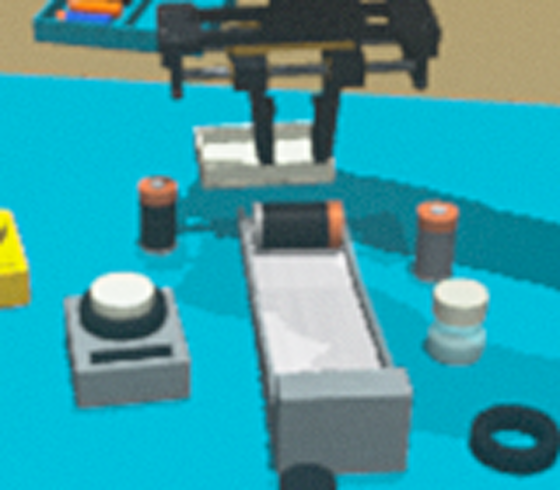

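View pics/top1.png

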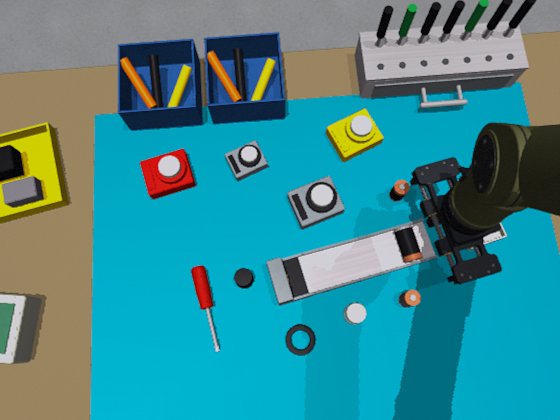

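The side view shows both fingertips behind the cell at about (265,155) in the enlarged crop, with the cell at (300,225) and the bystanders clear. I'll descend behind it now.

{"api": "step_arm", "payload": {"steps": [[30,0.009,0,0,0],[30,0.009,0,0,0],[30,0.008,0,0,0],[30,0.006,0,0,0],[30,0.002,0,0,0],[30,0,0,0,0],[30,0,0,-0.002,0],[30,0,0,-0.003,0],[30,0,0,-0.003,0],[30,0,0,-0.002,0]]}}

```text
clock: 5.2
position: [0.5368, -0.1782, 0.0185]
ee_rot: [1.047, 1.302, -1.07]
contact_force: [0.3, -0.5, 0.2]
opening: 0.0268
```

```bash
python3 st.py
```

```text
t 5.2 pos [ 0.5368 -0.1782  0.0185] open 0.0268 F [ 0.25 -0.5   0.2 ] j [ 0.25  0.95 -0.03  1.87  0.12  0.33  0.32]
chute xyz [-0.1367  0.0016  0.0155] ydeg 11.64 want 12.060879810193512 xaxis [-0.011 -0.008 -1.   ]
tool shift to pre [-0.0845  0.0006  0.0058] press [-0.107   0.1211 -0.1546]
```

{"api": "step_arm", "payload": {"steps": [[30,0,0,-0.003,-0.005],[30,0,0,-0.003,0],[30,0,0,-0.003,0],[30,0,0,-0.003,0],[30,0,0,-0.003,0],[30,0,0,-0.003,0],[30,0,0,-0.003,0],[30,0,0,-0.003,0],[30,0,0,-0.003,0],[30,0,0,-0.003,0]]}}

```text
clock: 6.2
position: [0.5305, -0.1462, 0.0188]
ee_rot: [1.043, 1.303, -1.065]
contact_force: [0.9, 0.7, -0.2]
opening: 0.0265
```

```bash
python3 st.py; cat > look.py <<'E'
import sys
from workcell import manip
import cv2,numpy as np
from h import *
im,d=manip.get_image("side"); c=manip.calibration("side"); k=sys.argv[1]
cv2.imwrite(f"pics/s{k}.png",cv2.resize(im[120:270,220:400][:,:,::-1],None,fx=4,fy=4,interpolation=cv2.INTER_CUBIC))
E
python3 look.py 2
```

```text
t 6.2 pos [ 0.5305 -0.1462  0.0188] open 0.0265 F [ 0.93  0.73 -0.21] j [ 0.19  0.94 -0.02  1.92  0.1   0.29  0.29]
chute xyz [-0.1041  0.001   0.0158] ydeg 11.98 want 12.060879810193512 xaxis [-0.01  -0.009 -1.   ]
tool shift to pre [-0.0839  0.0001  0.0384] press [-0.1064  0.1215 -0.1212]
```

View pics/s2.png

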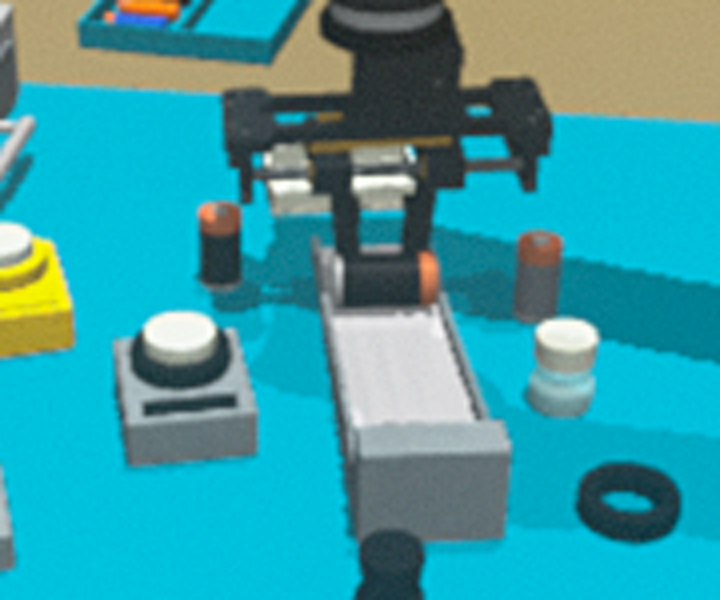

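The fingers are right behind the cell (crop (385,280)), and it is square. I'll keep pushing to the ramp.

{"api": "step_arm", "payload": {"steps": [[30,0,0,-0.003,0],[30,0,0,-0.003,0],[30,0,0,-0.003,0],[30,0,0,-0.003,0],[30,0,0,-0.003,0],[30,0,0,-0.003,0],[30,0,0,-0.003,0],[30,0,0,-0.003,0],[30,-0.0002,0,-0.003,0],[30,-0.0003,0,-0.003,0]]}}

```text
clock: 7.25
position: [0.5244, -0.1158, 0.0196]
ee_rot: [1.043, 1.3, -1.066]
contact_force: [0.4, -4.6, 3.8]
opening: 0.0265
```

```bash
python3 st.py
```

```text
t 7.25 pos [ 0.5244 -0.1158  0.0196] open 0.0265 F [ 0.41 -4.64  3.79] j [ 0.13  0.94 -0.01  1.96  0.08  0.25  0.25]
chute xyz [-0.0731  0.0007  0.0166] ydeg 11.9 want 12.060879810193512 xaxis [-0.008 -0.011 -1.   ]
tool shift to pre [-0.0828  0.      0.0696] press [-0.1055  0.1212 -0.0901]
```

{"api": "step_arm", "payload": {"steps": [[30,-0.0005,0,-0.003,0],[30,-0.0005,0,-0.003,0],[30,-0.0005,0,-0.003,0],[30,-0.0005,0,-0.003,0],[30,-0.0005,0,-0.003,0],[30,-0.0005,0,-0.003,0],[30,-0.0005,0,-0.003,0],[30,-0.0005,0,-0.003,0],[30,-0.0005,0,-0.003,0],[30,-0.0005,0,-0.003,0]]}}

```text
clock: 8.25
position: [0.521, -0.0918, 0.0269]
ee_rot: [1.044, 1.285, -1.071]
contact_force: [1.2, -5.8, 4.8]
opening: 0.0264
```

```bash
python3 st.py; python3 look.py 3
```

```text
t 8.25 pos [ 0.521  -0.0918  0.0269] open 0.0264 F [ 1.25 -5.8   4.78] j [0.07 0.92 0.01 1.99 0.07 0.23 0.21]
chute xyz [-0.0489 -0.001   0.0239] ydeg 11.56 want 12.060879810193512 xaxis [-0.    -0.021 -1.   ]
tool shift to pre [-0.0742 -0.0005  0.0946] press [-0.0979  0.1199 -0.0657]
```

View pics/s3.png

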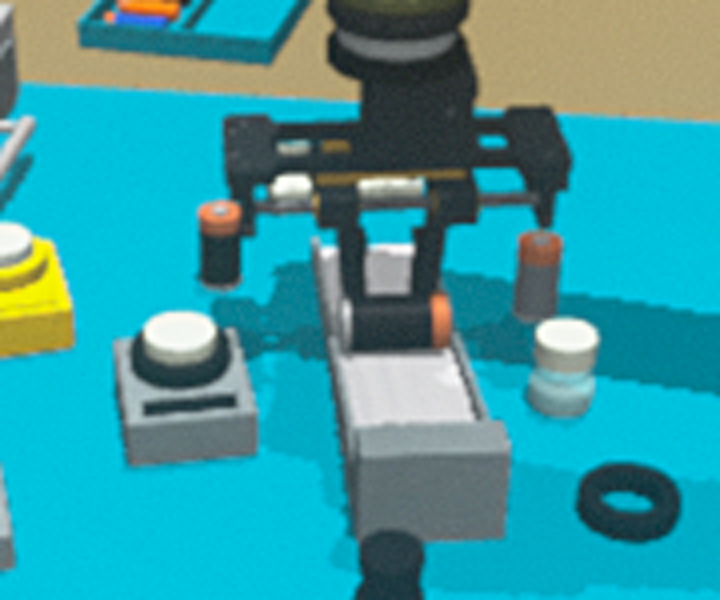

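The fingertips are being carried up by friction and the tip is only about 2 mm below the cell axis. I'll hold the height while going forward.

{"api": "step_arm", "payload": {"steps": [[30,0.0008,0,-0.003,0],[30,0.0006,0,-0.003,0],[30,0.0004,0,-0.003,0],[30,0.0003,0,-0.003,0],[30,0.0002,0,-0.003,0],[30,0.0002,0,-0.003,0],[30,0.0002,0,-0.003,0],[30,0.0002,0,-0.003,0],[30,0.0002,0,-0.003,0],[30,0.0002,0,-0.003,0]]}}

```text
clock: 9.3
position: [0.5161, -0.0644, 0.024]
ee_rot: [1.047, 1.275, -1.075]
contact_force: [0.9, -4.6, 4.0]
opening: 0.0261
```

```bash
python3 st.py
```

```text
t 9.3 pos [ 0.5161 -0.0644  0.024 ] open 0.0261 F [ 0.87 -4.65  3.96] j [0.01 0.92 0.02 2.03 0.04 0.19 0.17]
chute xyz [-0.0212 -0.0019  0.021 ] ydeg 11.21 want 12.060879810193512 xaxis [ 0.004 -0.025 -1.   ]
tool shift to pre [-0.0759 -0.0002  0.1229] press [-0.1001  0.1193 -0.038 ]
```

{"api": "step_arm", "payload": {"steps": [[30,-0.0002,-0.0003,-0.003,-0.003],[30,-0.0002,-0.0003,-0.003,-0.003],[30,-0.0003,-0.0003,-0.003,-0.003],[30,-0.0003,-0.0003,-0.003,-0.002],[30,-0.0003,-0.0003,-0.003,-0.002],[30,-0.0003,-0.0002,-0.003,-0.002],[30,-0.0003,-0.0002,-0.003,-0.001],[30,-0.0003,-0.0002,-0.003,-0.001],[30,-0.0003,-0.0002,-0.003,-0.001],[30,-0.0003,-0.0002,-0.003,-0.001]]}}

```text
clock: 10.3
position: [0.5103, -0.0394, 0.0275]
ee_rot: [1.037, 1.269, -1.066]
contact_force: [1.5, -4.9, 4.5]
opening: 0.0266
```

```bash
python3 st.py; python3 look.py 4
```

```text
t 10.3 pos [ 0.5103 -0.0394  0.0275] open 0.0266 F [ 1.49 -4.85  4.54] j [-0.06  0.91  0.04  2.06  0.03  0.16  0.15]
chute xyz [ 0.0046 -0.0015  0.0245] ydeg 11.79 want 12.060879810193512 xaxis [ 0.012 -0.032 -0.999]
tool shift to pre [-0.0705 -0.0005  0.149 ] press [-0.0952  0.1208 -0.0104]
```

View pics/s4.png

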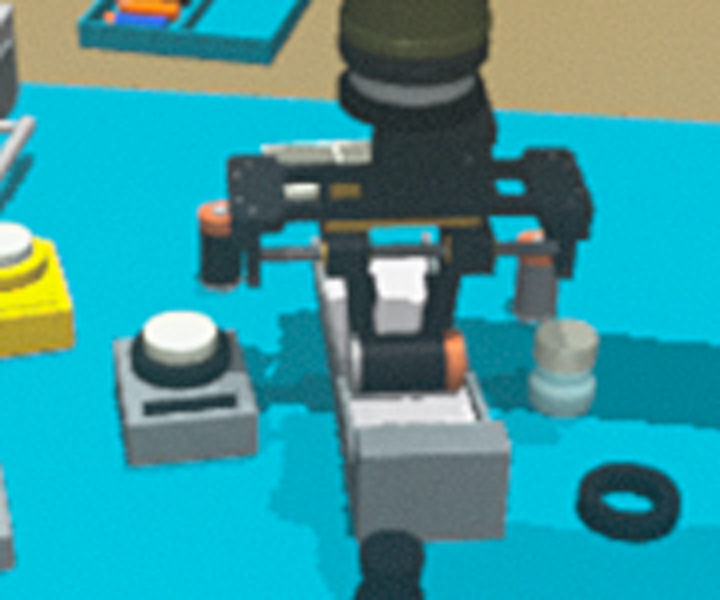

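The cell is square, mid-ramp and still held. I'll continue at the same pace.

{"api": "step_arm", "payload": {"steps": [[30,-0.0003,-0.0002,-0.003,-0.002],[30,-0.0003,-0.0002,-0.003,-0.002],[30,-0.0003,-0.0002,-0.003,-0.002],[30,-0.0003,-0.0002,-0.003,-0.002],[30,-0.0003,-0.0002,-0.003,-0.001],[30,-0.0003,-0.0002,-0.003,-0.001],[30,-0.0003,-0.0002,-0.003,-0.001],[30,-0.0003,-0.0002,-0.003,-0.001],[30,-0.0003,-0.0002,-0.003,-0.001],[30,-0.0003,-0.0002,-0.003,-0.001]]}}

```text
clock: 11.35
position: [0.5041, -0.015, 0.031]
ee_rot: [1.032, 1.261, -1.063]
contact_force: [1.8, -5.5, 3.9]
opening: 0.026
```

```bash
python3 st.py
```

```text
t 11.35 pos [ 0.5041 -0.015   0.031 ] open 0.026 F [ 1.77 -5.54  3.9 ] j [-0.12  0.9   0.05  2.08  0.01  0.14  0.11]
chute xyz [ 0.0297 -0.0005  0.028 ] ydeg 12.02 want 12.060879810193512 xaxis [ 0.019 -0.039 -0.999]
tool shift to pre [-0.0647  0.0003  0.1746] press [-0.0902  0.1223  0.0158]
```

{"api": "step_arm", "payload": {"steps": [[30,-0.0003,0,-0.003,-0.001],[30,-0.0003,0,-0.003,-0.001],[30,-0.0003,0,-0.003,-0.001],[30,-0.0003,0,-0.003,-0.001],[30,-0.0003,0,-0.003,-0.001],[30,-0.0003,0,-0.003,-0.001],[30,-0.0003,0,-0.003,-0.001],[30,-0.0003,0,-0.003,-0.001],[30,-0.0003,0,-0.003,-0.001],[30,-0.0003,0,-0.003,-0.001]]}}

```text
clock: 12.35
position: [0.4984, 0.0073, 0.0344]
ee_rot: [1.028, 1.25, -1.068]
contact_force: [1.5, -5.8, 5.6]
opening: 0.0263
```

```bash
python3 st.py; python3 look.py 5
```

```text
t 12.35 pos [0.4984 0.0073 0.0344] open 0.0263 F [ 1.54 -5.8   5.65] j [-0.18  0.9   0.07  2.1  -0.02  0.13  0.08]
chute xyz [0.0526 0.0004 0.0314] ydeg 11.83 want 12.060879810193512 xaxis [ 0.022 -0.049 -0.999]
tool shift to pre [-0.0583  0.002   0.198 ] press [-0.0852  0.1234  0.0391]
```

View pics/s5.png

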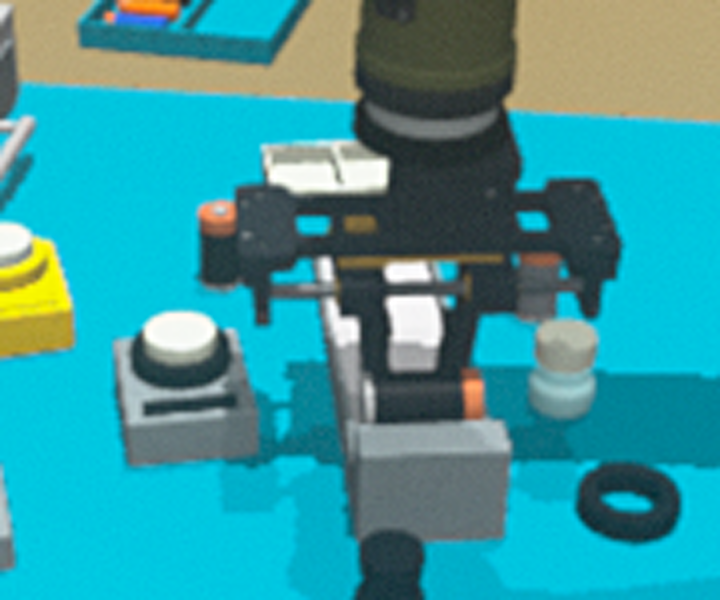

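{"api": "step_arm", "payload": {"steps": [[30,0.0002,0,-0.003,-0.001],[30,0.0002,0,-0.003,-0.001],[30,0.0002,0,-0.003,-0.001],[30,0.0002,0,-0.003,-0.001],[30,0.0002,0,-0.003,0],[30,0.0002,0,-0.003,0],[30,0.0002,0,-0.002,0],[30,0.0001,0,-0.002,0],[30,0,0,-0.001,0],[30,0,0,0,0]]}}

```text
clock: 13.4
position: [0.4908, 0.0297, 0.0307]
ee_rot: [1.022, 1.252, -1.072]
contact_force: [0.2, -1.9, -0.8]
opening: 0.026
```

```bash
python3 st.py; python3 look.py 6; python3 - <<'E'
from workcell import manip
import cv2
im,d=manip.get_image("top")
cv2.imwrite("pics/t6.png",cv2.resize(im[150:330,230:450][:,:,::-1],None,fx=3,fy=3,interpolation=cv2.INTER_CUBIC))
E
```

```text
t 13.4 pos [0.4908 0.0297 0.0307] open 0.026 F [ 0.19 -1.94 -0.75] j [-0.24  0.9   0.08  2.12 -0.04  0.12  0.05]
chute xyz [0.0761 0.0031 0.0277] ydeg 11.92 want 12.060879810193512 xaxis [ 0.018 -0.052 -0.998]
tool shift to pre [-0.0602  0.0041  0.2218] press [-0.0881  0.1257  0.0632]
```

View pics/s6.png

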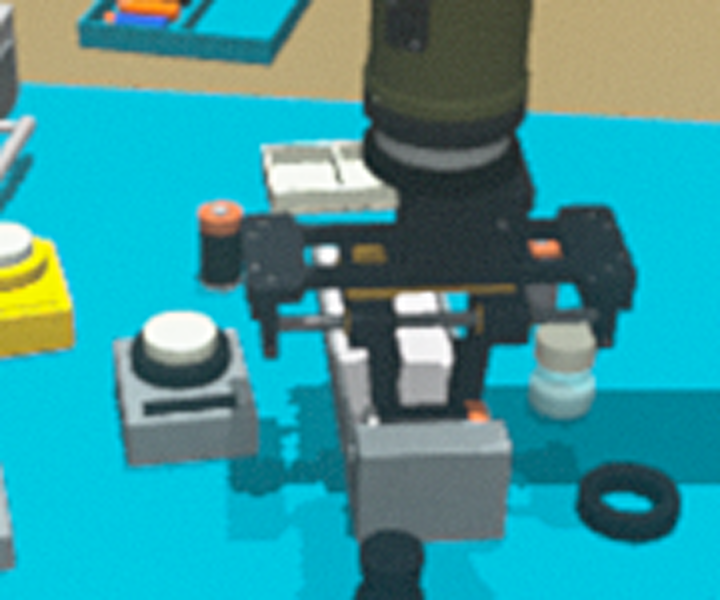

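View pics/t6.png

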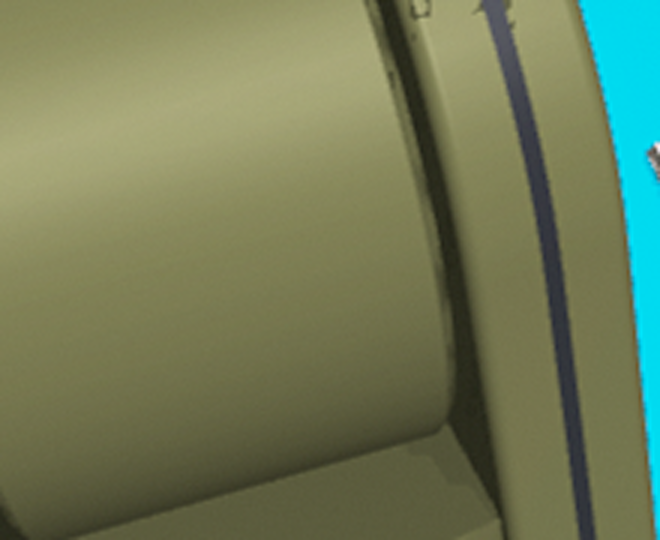

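The cell has dropped behind the stop, with only its ends showing at crop (372,415) and (478,410). The finger sits at the expected seated position. I'll back off and rise.

{"api": "step_arm", "payload": {"steps": [[30,0,0,0.002,0],[30,0,0,0.004,0],[30,0,0,0.006,0],[30,0,0,0.006,0],[20,-0.01,0,0.004,0],[0,-0.015,0,0,0],[0,-0.015,0,0,0],[0,-0.015,0,0,0],[0,-0.015,0,0,0],[0,-0.01,0,0,0]]}}

```text
clock: 14.5
position: [0.4928, 0.0114, 0.116]
ee_rot: [1.023, 1.258, -1.072]
contact_force: [0.6, 1.1, 1.2]
opening: 0.0004
```

```bash
python3 st.py; python3 look.py 7
```

```text
t 14.5 pos [0.4928 0.0114 0.116 ] open 0.0004 F [0.62 1.08 1.25] j [-0.2   0.73  0.08  2.09 -0.01  0.32  0.08]
chute xyz [0.0579 0.005  0.113 ] ydeg 11.97 want 12.060879810193512 xaxis [ 0.014 -0.049 -0.999]
tool shift to pre [0.0231 0.0053 0.199 ] press [-0.0045  0.127   0.0404]
```

View pics/s7.png

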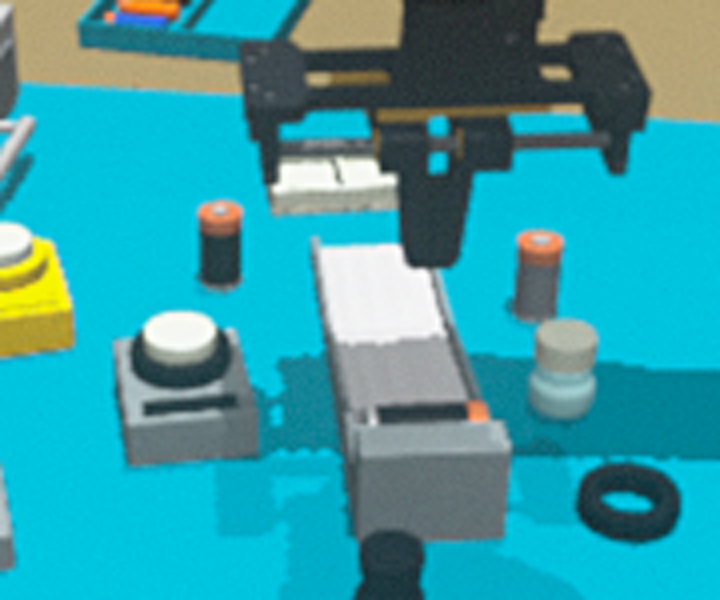

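```bash
cat > chk.py <<'E'
from workcell import manip
from h import *
import sys
p=np.load('chute.npy');c,s=np.cos(p[2]),np.sin(p[2])
for n in('side','top'):
    im,d=manip.get_image(n);k=manip.calibration(n);P=cloud(d,k['K'],k['R'],k['t'])
    D=P-[p[0],p[1],.0044 if n=='top' else .003]
    X=D[...,0]*c+D[...,1]*s;Y=-D[...,0]*s+D[...,1]*c;Z=D[...,2]
    m=(X>.07)&(X<.125)&(abs(Y)<.034)&(Z>.03)&(Z<.075)&(im.max(-1)<90)&(d>0)
    st=(X>.11)&(X<.15)&(abs(Y)<.04)&(Z>.05)&(Z<.075)&(im.max(-1)>=90)&(d>0)
    for q,nm in((m,'dark cell'),(st,'stop')):
        print(n,nm,q.sum(), *(np.percentile(a[q],[3,50,97]).round(4) if q.sum() else None for a in(X,Y,Z)))
E
python3 chk.py
```

```text
side dark cell 82 [0.0995 0.1065 0.1104] [-0.0208  0.001   0.0202] [0.0506 0.0523 0.0548]
side stop 402 [0.119  0.1376 0.1465] [-0.0354 -0.0004  0.0335] [0.0512 0.0567 0.0584]
top dark cell 0 None None None
top stop 0 None None None
```

The cell's top is at 0.052–0.054 above the chute underside (seated 0.052, on the crest it would be 0.057), so it is seated. Next is the button, the larger grey console with its white cap at crop (180,335), confirmed earlier in the enlarged crop.

{"api": "step_arm", "payload": {"steps": [[0,0,0.015,0.005,0],[0,0,0.015,0.005,0],[0,0,0.015,0.005,0],[0,0,0.015,0.005,0],[0,0,0.015,0.005,0],[0,0,0.015,0.005,0],[0,0,0.014,0.004,0],[0,0,0.012,0.004,0],[0,0,0.005,0.002,0],[0,0,0,0,0]]}}

```text
clock: 15.65
position: [0.6172, -0.0035, 0.1075]
ee_rot: [1.014, 1.273, -1.083]
contact_force: [0.8, -0.1, 0.1]
opening: 0.0001
```

```bash
python3 st.py; python3 - <<'E'
from workcell import manip
import numpy as np
from scipy.spatial.transform import Rotation as Ro
s=manip.state();M=Ro.from_rotvec(s['ee_rot']).as_matrix()
print((M.T@(np.array([.6255,-.0015,.075])-s['position'])).round(4))
E
```

```text
t 15.65 pos [ 0.6172 -0.0035  0.1075] open 0.0001 F [ 0.78 -0.11  0.15] j [-0.13  0.85  0.07  1.7  -0.01  0.6   0.13]
chute xyz [ 0.0173 -0.1136  0.1045] ydeg 12.04 want 12.060879810193512 xaxis [-0.005 -0.05  -0.999]
tool shift to pre [ 0.0138 -0.1135  0.1589] press [-0.0156  0.0081  0.0005]
[ 0.0324  0.009  -0.0017]
```

{"api": "step_arm", "payload": {"steps": [[0,0.005,0.005,-0.001,0],[0,0.008,0.003,0,0],[0,0.008,0,0,0],[0,0.006,0,0,0],[0,0.002,0,0,0],[0,0,0,0,0],[0,0,0,0,0],[0,0,0,0,0],[0,0,0,0,0],[0,0,0,0,0]]}}

```text
clock: 16.65
position: [0.6218, -0.0017, 0.0747]
ee_rot: [1.011, 1.277, -1.085]
contact_force: [0.1, -0.6, -0.8]
opening: 0.0002
```

```bash
python3 st.py;python3 look.py 8
```

```text
t 16.65 pos [ 0.6218 -0.0017  0.0747] open 0.0002 F [ 0.15 -0.57 -0.77] j [-0.13  0.91  0.07  1.69 -0.01  0.56  0.13]
chute xyz [ 0.018  -0.1185  0.0717] ydeg 12.08 want 12.060879810193512 xaxis [-0.01  -0.05  -0.999]
tool shift to pre [-0.0185 -0.119   0.1611] press [-0.0483  0.0025  0.0027]
```

View pics/s8.png

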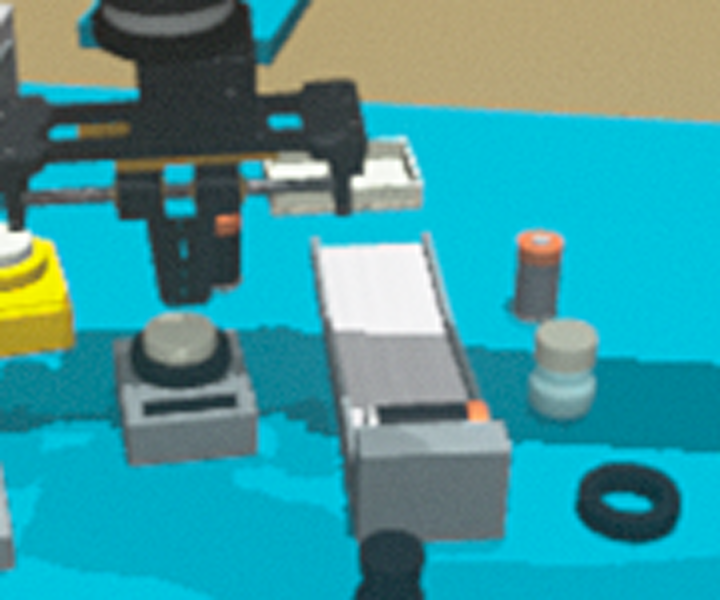

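The closed fingertips are above the button at crop (185,290). I'll press now.

{"api": "step_arm", "payload": {"steps": [[0,0.005,0.001,0,0],[0,0.006,0.001,0,0],[0,0.005,0,0,0],[0,0.003,0,0,0],[0,0.003,0,0,0],[0,0.002,0,0,0],[0,0.002,0,0,0],[0,0.002,0,0,0],[0,0.002,0,0,0],[0,0.001,0,0,0]]}}

```text
clock: 17.7
position: [0.6244, -0.0022, 0.0499]
ee_rot: [1.013, 1.276, -1.084]
contact_force: [-1.0, -0.3, 4.8]
opening: 0.0007
```

```bash
python3 st.py
```

```text
t 17.7 pos [ 0.6244 -0.0022  0.0499] open 0.0007 F [-1.04 -0.28  4.8 ] j [-0.13  0.95  0.07  1.69 -0.01  0.52  0.13]
chute xyz [ 0.0171 -0.1208  0.0469] ydeg 12.06 want 12.060879810193512 xaxis [-0.007 -0.048 -0.999]
tool shift to pre [-0.0437 -0.1217  0.1613] press [-0.0731 -0.0002  0.0029]
```

{"api": "step_arm", "payload": {"steps": [[0,0.002,0,0,0],[0,0.002,0,0,0],[0,0.002,0,0,0],[0,0.002,0,0,0],[0,0.002,0,0,0],[0,0.002,0,0,0],[0,0.002,0,0,0],[0,0.002,0,0,0],[0,0.002,0,0,0],[0,0.002,0,0,0]]}}

```text
clock: 18.7
position: [0.6243, -0.0022, 0.0495]
ee_rot: [1.017, 1.273, -1.081]
contact_force: [-4.8, 0.1, 15.4]
opening: 0.0003
```

```bash
python3 st.py; python3 look.py 9
```

```text
t 18.7 pos [ 0.6243 -0.0022  0.0495] open 0.0003 F [-4.8   0.08 15.39] j [-0.13  0.95  0.06  1.69 -0.01  0.51  0.13]
chute xyz [ 0.0171 -0.1208  0.0465] ydeg 11.99 want 12.060879810193512 xaxis [-0.003 -0.047 -0.999]
tool shift to pre [-0.0447 -0.1213  0.1614] press [-0.0734  0.0002  0.0028]
```

View pics/s9.png

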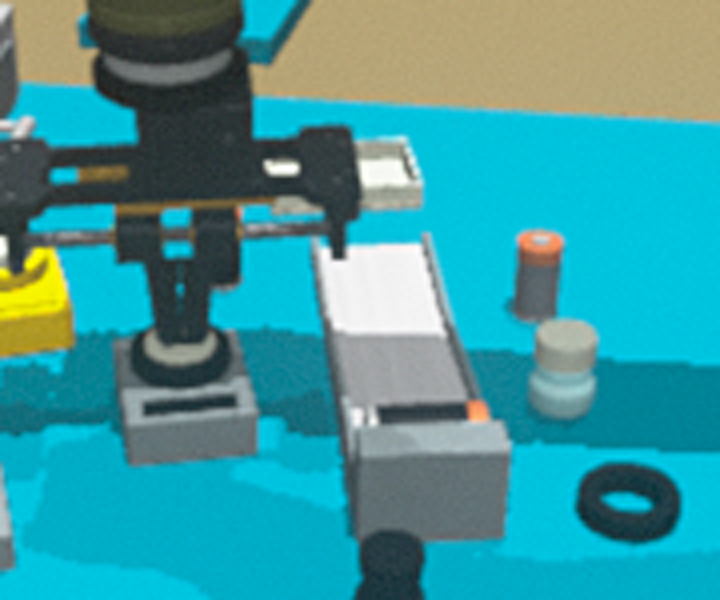

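The button is bottomed: 15 N, no further travel, and its cap has visibly sunk into the ring at crop (182,350). I'll rise clear.

{"api": "step_arm", "payload": {"steps": [[0,-0.003,0,0,0],[0,-0.005,0,0,0],[0,-0.01,0,0,0],[0,-0.02,0,0,0],[0,-0.025,0,0,0],[0,-0.025,0,0,0],[0,-0.025,0,0,0],[0,-0.025,0,0,0],[0,-0.01,0,0,0],[0,0,0,0,0]]}}

```text
clock: 19.75
position: [0.6241, 0.0047, 0.2047]
ee_rot: [1.016, 1.273, -1.082]
contact_force: [1.3, 0.0, -0.1]
opening: 0.0007
```

```bash
python3 st.py; python3 look.py 10; python3 chk.py
```

```text
t 19.75 pos [0.6241 0.0047 0.2047] open 0.0007 F [ 1.34  0.01 -0.12] j [-0.15  0.73  0.08  1.61 -0.01  0.82  0.13]
chute xyz [ 0.0239 -0.122   0.2017] ydeg 11.97 want 12.060879810193512 xaxis [-0.004 -0.047 -0.999]
tool shift to pre [ 0.1108 -0.1203  0.1612] press [0.0819 0.001  0.0025]
side dark cell 72 [0.1019 0.1069 0.1107] [-0.0206  0.0009  0.019 ] [0.0502 0.0524 0.0546]
side stop 405 [0.1193 0.1375 0.1462] [-0.0356 -0.0008  0.0335] [0.0505 0.0566 0.0588]
top dark cell 0 None None None
top stop 44 [0.1377 0.1419 0.1439] [-0.0365 -0.0273 -0.0093] [0.0528 0.0554 0.0573]
```

View pics/s10.png

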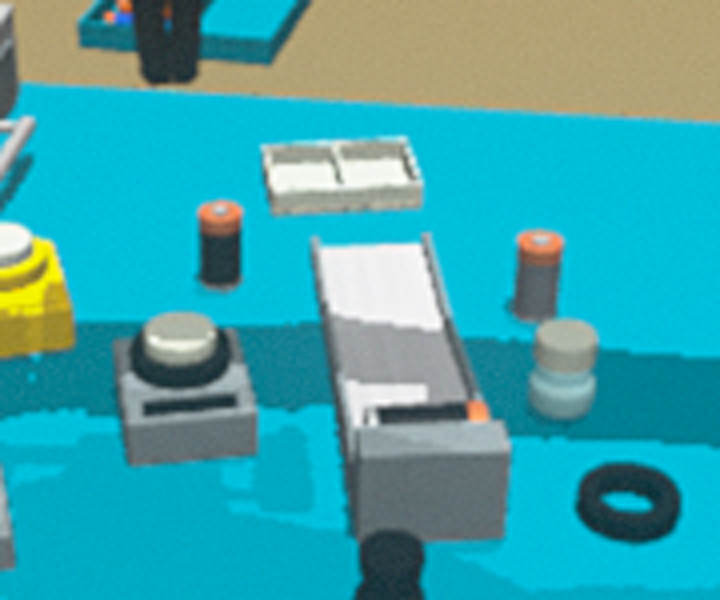

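The button is up again at crop (180,335), the cell lies in the cradle, the bystanders stand where they were and the hand is clear. Handing in.

```bash
python3 -c "
from workcell import manip
print(manip.hand_in())"
```

```text
the job is handed in; nothing more can be done
None
```

I pushed the cell up the chute with both fingertips spread behind it, at about 25–30 mm/s, until it dropped into the cradle. I then pressed the button on the larger grey console, lifted clear and handed in at about 20 s. The hand-in gave no verdict.

**Cell:** The side camera puts its top about 52 mm above the chute's underside, which matches the seated height. It lies square behind the stop and did not shift when the button was pressed.

**Button:** It bottomed out at 15 N with the fingertips at z = 0.0495 m, which I estimate as 5.5–6 mm of travel. It came up again afterwards.

**Bystanders and hand:** The bystanders in the last picture stand where they were. The screwdriver was outside that frame. The hand is about 150 mm above the console and touches nothing.

**What went less cleanly:**
- **Friction:** The cell pushed back with 5–6 N and dragged the fingertips upward, so I corrected their height early on the ramp. The tool ended tilted by about 3 degrees.
- **Checks not made:** The arm blocked the top camera, so the cell's position at the stop rests on the side camera and the finger position. The top and side cameras also differ by 1–2 mm in height.

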